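Lay up the nut tray on the lounge sideboard

ROBOT

A 6-joint arm with a two-finger parallel gripper is mounted at the origin on the work surface. World frame = base frame: x ahead of the robot, y to its left, z up, the work surface at z = 0. Lengths are in mm, angles in rad, forces in N, time in s.
With the tool pointing down it reaches from about 325 to 925 mm from the base axis. Payload 3.1 kg.
Tool frame: the origin (TCP) lies midway between the tips of the shut fingers; the grasp point (between the pads) lies 19 mm behind it; z points along the fingers, y is the line along which they close (so a half turn about z gives the same grasp; the last joint's range is limited). The gripper opens to 85 mm and grips with 20 to 120 N. Pads are 22 mm wide; open, the fingers measure 114 mm over their backs; the gripper's body (76 mm by 85 mm) begins 54 mm behind the grasp point. The pads swing forward as they close: fully open they stand 13 mm farther back than shut.
Start: joints at [1.23, 0.217, 1.613, -0, 1.311, -0.112], TCP at [141.736, 608.728, 231.3] pointing down, gripper open.
Joint ranges: [-2.75, 2.75], [-0.78, 2.1], [0.31, 2.55], [-1.13, 4.27], [0.13, 2.63], [-2.58, 2.58]. Speed limits (rad/s): [2.79, 2.79, 3.14, 3.14, 3.14, 3.14].

INTERFACE

Orientations are given as a unit quaternion [w, x, y, z].
In Python, from workcell import bot, vision, recognise gives the robot as it stands.
- The arm moves only by the tool jog_arm, never from a script. Its argument "series" is a list of rows, each a list of 3 entries, a list of its own where there are three numbers: the turn, a rotation vector about the world's x, y, z in rad, then the shift along the world's x, y, z in cm, then the closure, from 0 (fully open) to 1 (shut). In form: [[[ax, ay, az], [tx, ty, tz], jaw], ...]. A call has 1 to 20 rows; each row shifts and turns the commanded pose from where the row before left it; what a row does not reach is not made up. A row lasts 1/12 s, in which the tool goes at most 41.7 mm and 7.16 degrees, less where a joint would pass 70% of its speed; a pose out of reach is approached as far as the arm can. A call with a gripper value outside its range is refused whole. The fingers move at their own pace and stop on an object; "force" is the grip in N (left out, the last holds). Time passes only in rows, so rows that do not move let the fingers close. It gives the time, the measured TCP pose, the force, the opening and the grip force at its end, in the units of the state.
- bot.get_state(): the state, without advancing time (a new reading comes with each control period).
- vision.capture(name): name is "scene" or "top" or "wrist"; returns a dict with "img" (384x512x3 uint8, red, green, blue), "mtx" (3x3 intrinsics, pixels), "world_from_camera" (4x4, takes a point from camera to world coordinates); the wrist camera has in their place "mount" (4x4, takes a point from camera to tool coordinates, whose origin is the TCP and whose axes are the flange's). Camera axes: x right, y up, looking along -z (the intrinsics and any distortion apply to the point x, -y, -z); pixel columns grow to the right and rows downward; lengths in mm; the calibration is good to about 2 mm. A picture is of the moment at which its call begins: read the wrist's pose just before it. There is no depth.
- bot.sign_off(): hands the job in; it is judged then, once.
Trained networks look in the newest picture that a camera, given by its name, has taken for a name from the list of things; names that differ only in an ending like _2 or _b are one class to them, and where a whole thing is asked for, a point or a joint stands for the part that bears it (a point fixed in the world has none). Each returns a list of dicts, best first, with "confidence" (0 to 1); they miss things now and then, are a little off and sometimes report something else, mostly with a low value. They report only what shows in the picture. A call takes as long as a camera call. They do not tell look-alikes from the thing itself.
- recognise(camera, label): "centre" ([x, y, z] in mm, in world coordinates, good to about 4 mm: the middle of the surface that is visible of it).
The state is a dict: "t": time; "q": joint angles; "qd": joint speeds; "tau": joint torques, N m; "eef_pos": TCP position; "tool_rot": TCP orientation; "wrist_force": force on the tool from outside, world axes, zero at the start; "torque": the same for the moment, N m; "width": opening from 0.0 (shut) to 1.0 (fully open); "grasp_force": force on a finger pad.
Only numpy, scipy, OpenCV 4.12 (cv2) and the standard library are available. Lean on these libraries where they do the work, as an engineer would, in place of code of your own. Each camera call takes 0.05 s, during which the arm holds its last target. There are 200 camera calls.

TASK

Lay up the fitted nut tray: set the press-button salt mill upright in the smaller round pocket, the grey pinch dish upright in the larger round pocket, the nutcracker in the plain long pocket and the bamboo scoop in the scoop-shaped pocket, each resting fully down on the pocket's dark cork floor. Set them down without dropping them, and leave the crank-handled pepper mill and the ice tongs where they are on the slate.

Things in the scene. Friction and masses are not known exactly. Their poses are not given: they have to be found in the camera images.
- salt_mill: Press-button salt mill: clear acrylic cylinder, steel foot 48 mm across, plain round steel head with one small black button in its flat top. 130 mm tall; the head is 47 mm across from 86 to 122 mm up. Upright. Origin: centre of underside, z up. 0.14 to 0.25 kg. All loose things start on a slate mat whose top is 6 mm above the sideboard.
- pinch_dish: Small round open dish of grey ceramic, 64 mm across at the rim, 28 mm high, wall 5 mm and nearly upright, foot 54 mm across. Upright. Origin: centre of underside, z up. 0.1 kg.
- nutcracker: Steel nutcracker lying flat and closed (rigid): two stout flat-sided arms joined at a round hinge boss, toothed hollow near the hinge. 153 mm long, 15 mm high (18 at the hinge), 41 mm across the jaws, 33 mm across both arms at the origin, 37 mm at the tail. Origin: middle of length, underside; x along it towards the hinge, z up. Balances near x = +8 mm. 0.13 to 0.24 kg.
- nut_scoop: Bamboo nut scoop lying flat, 144 mm long: straight handle 15 mm wide, 16 mm high (x = -72 to +12 mm), then an open trough 42 mm wide, 22 mm high (x = +12 to +72 mm). Origin: middle of length, underside; x along it towards the trough, z up. Balances near x = +4 mm: take the handle just behind the trough, x about -4 mm. 0.06 kg.
- mill_insert: Place of the salt mill: square bamboo insert 95 x 95 x 12 mm with the smaller round pocket, 66 mm across, central, 5 mm deep, dark cork floor 7 mm above the insert's underside. Origin: middle of underside, 6 mm above the sideboard, z up. The inserts lie fixed in a fixed wooden tray (267 x 210 mm plus hand-holds), its rim level with their tops.
- dish_insert: Place of the pinch dish: square bamboo insert 95 x 95 x 12 mm with the larger round pocket, 84 mm across, central, 5 mm deep, dark cork floor 7 mm above the underside. Origin: middle of underside, 6 mm above the sideboard, z up. Fixed.
- cracker_insert: Place of the nutcracker: long bamboo insert 190 x 76 x 12 mm with a plain oblong pocket 172 x 62 mm, central, 5 mm deep, dark cork floor 7 mm above the underside. Origin: middle of underside, 6 mm above the sideboard; x along its length, z up. The nutcracker may lie either way round. Fixed.
- scoop_insert: Place of the scoop: long bamboo insert 190 x 76 x 12 mm; pocket outlined like the scoop, 62 mm wide for the trough (x = +2 to +82 mm), 36 mm wide for the handle (x = -82 to +2 mm), 5 mm deep, dark cork floor 7 mm above the underside. Origin: middle of underside, 6 mm above the sideboard; x along it towards the wide part, z up. Scoop lies with origin and x over these. Fixed.
- crank_mill: Look-alike, stays: pepper mill with the same clear acrylic body and steel foot (48 mm across) but a domed top with a crank arm and an upright wooden knob 40 mm out from the middle. 154 mm tall. Origin: centre of underside; x along the crank arm, z up. Loose.
- ice_tongs: Look-alike, stays: steel ice tongs lying flat, two thin strips (4 mm thick, 14 mm high) joined by a round bend at one end, small claws 20 mm high at the other. 147 mm long, 42 mm wide. Origin: about the middle of the length, underside; x towards the claws, z up. Loose.
Mind the look-alikes: they are no part of the job. Leave any green or purple look-alike of the nutcracker alone.

How it is judged:
By the outcome, as a careful person would: the job done as asked, in the order asked, and still so for the second after the job is handed in, with the robot touching nothing.
It also fails if it takes over 112 s, if anything falls off the work surface, if the arm or the gripper's body presses on something with over 40 N, if the wrist force passes 120 N, or if a joint passes its speed limit or range.

## Working session

There is one attempt and no reset: what is moved stays moved. The work goes in short steps, Python scripts to look and compute and a tool call to move; the robot and the scene stay as the last step left them, time stands still between calls to the robot, and variables do not carry over. Pictures are saved under pics/ and viewed, at most 14 in all, crops included, and the job is handed in when it is done.

Besides the shell and the picture viewer there is one more tool, called after "Call:" as name(argument=value, ...) on one line, values as JSON. jog_arm: Moves the arm, as the interface text tells. Its arguments: {"type":"object","properties":{"series":{"type":"array"},"force":{"type":"number"}},"required":["series"]}

```bash
mkdir -p pics
python3 - <<'E'
from workcell import bot, vision, recognise
import cv2
for c in ("top","scene"):
    d=vision.capture(c); cv2.imwrite(f"pics/{c}0.png",d["img"][:,:,::-1])
    print(c,d["mtx"].tolist(),d["world_from_camera"].round(3).tolist(),[k for k in d])
    for n in "salt_mill pinch_dish nutcracker nut_scoop mill_insert dish_insert cracker_insert scoop_insert crank_mill ice_tongs".split():
        print(n,[( [round(float(v)) for v in r["centre"]],round(r["confidence"],2)) for r in recognise(c,n)][:4])
print(bot.get_state())
E
```

```text
top [[385.61756498355703, 0.0, 256.27414636066453], [0.0, 385.61756498355703, 194.12054917784184], [0.0, 0.0, 1.0]] [[-0.025, 0.992, -0.12, 313.33], [-0.999, -0.021, 0.029, 94.319], [0.027, 0.121, 0.992, 1029.379], [0.0, 0.0, 0.0, 1.0]] ['img', 'mtx', 'world_from_camera']
salt_mill [([614, 294, 125], 0.75)]
pinch_dish [([612, 78, 11], 0.64)]
nutcracker [([239, 269, 13], 0.91), ([495, 310, 18], 0.77), ([294, 481, 17], 0.67)]
nut_scoop [([505, 77, 19], 0.56)]
mill_insert [([577, -122, 18], 0.98)]
dish_insert [([485, -131, 18], 0.93)]
cracker_insert [([541, -213, 17], 0.94), ([616, 79, 12], 0.43)]
scoop_insert [([549, -290, 10], 0.56)]
crank_mill [([612, 188, 116], 0.68)]
ice_tongs [([481, 212, 23], 0.57)]
scene [[490.8665989502241, 0.0, 254.764103266494], [0.0, 490.8665989502241, 193.52199946731076], [0.0, 0.0, 1.0]] [[-0.423, -0.625, 0.656, 1261.208], [0.906, -0.288, 0.31, 463.384], [-0.005, 0.725, 0.689, 911.755], [0.0, 0.0, 0.0, 1.0]] ['img', 'mtx', 'world_from_camera']
salt_mill [([637, 306, 96], 0.95)]
pinch_dish [([552, -289, 14], 0.6)]
nutcracker [([306, 488, 12], 0.76), ([243, 
[... 352 characters left out ...]
486, 203, 23], 0.6)]
{'t': 1.1, 'q': array([ 1.22978806e+00,  2.16884668e-01,  1.61336183e+00, -1.33991718e-05,
        1.31136468e+00, -1.12218828e-01]), 'qd': array([ 0.00024362, -0.00016338, -0.00024758, -0.00045255, -0.00087476,
       -0.00177169]), 'tau': array([-2.94158363e-04, -3.96903455e+01, -3.04254484e+01, -2.33157343e-04,
        7.12797810e-04,  9.47181427e-07]), 'eef_pos': array([141.74680774, 608.72602949, 231.32975174]), 'tool_rot': array([ 4.22917731e-06,  1.14143675e-01,  9.93464253e-01, -1.04786201e-05]), 'wrist_force': array([-0.38290964,  0.29331834,  0.09673659]), 'torque': array([ 0.01250195,  0.03230135, -0.01363524]), 'grasp_force': 0.0, 'width': 0.9988991688292481}
```

View pics/top0.png

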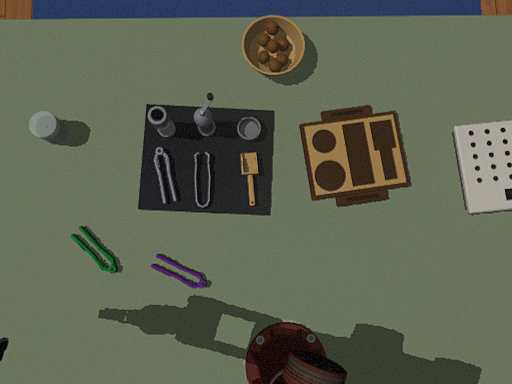

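View pics/scene0.png

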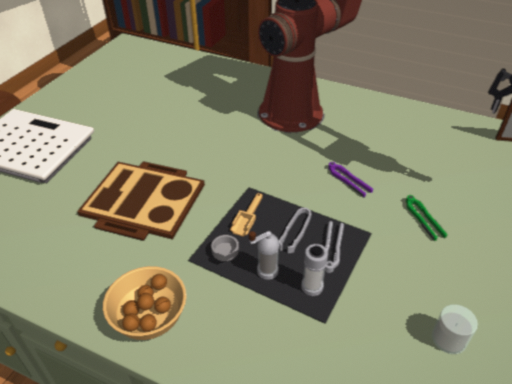

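The top view shows the salt mill candidates at (158,115) (plain round head) and (205,120) (domed, with a crank knob at (210,97)). The nutcracker candidates are grey (165,175), green (95,250) and purple (180,270), and the grey tongs (203,180) have a round bend and no hinge boss. The tray is at (355,155). An enlarged crop will confirm these.

Run:
```python
import cv2,numpy as np
a=cv2.imread("pics/top0.png")[90:220,135:275]; b=cv2.imread("pics/top0.png")[95:215,295:415]; c=cv2.imread("pics/scene0.png")[180:310,190:380]
a=cv2.resize(a,None,fx=3,fy=3,interpolation=2);b=cv2.resize(b,None,fx=3,fy=3,interpolation=2);
c=cv2.resize(c,(0,0),fx=2,fy=2,interpolation=2)
o=np.zeros((390,790,3),np.uint8);o[:,:420]=a;o[:360,425:785]=b
o=cv2.convertScaleAbs(o,alpha=1.6)
cv2.imwrite("pics/crop1.png",o)
cv2.imwrite("pics/crop2.png",cv2.resize(c,None,fx=2,fy=2)[:600,:800])
```

```text
(no output)
```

View pics/crop1.png

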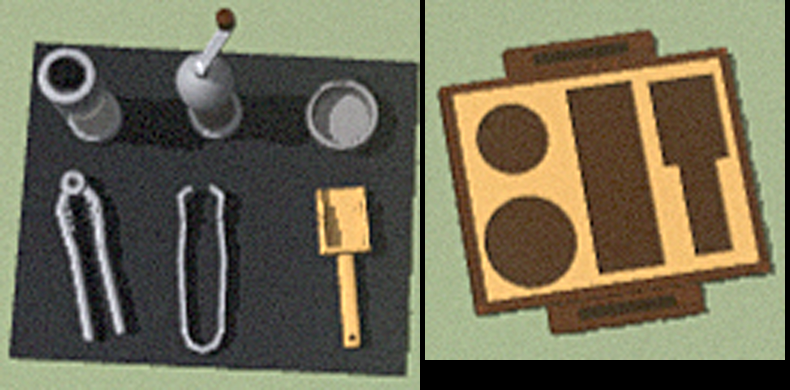

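View pics/crop2.png

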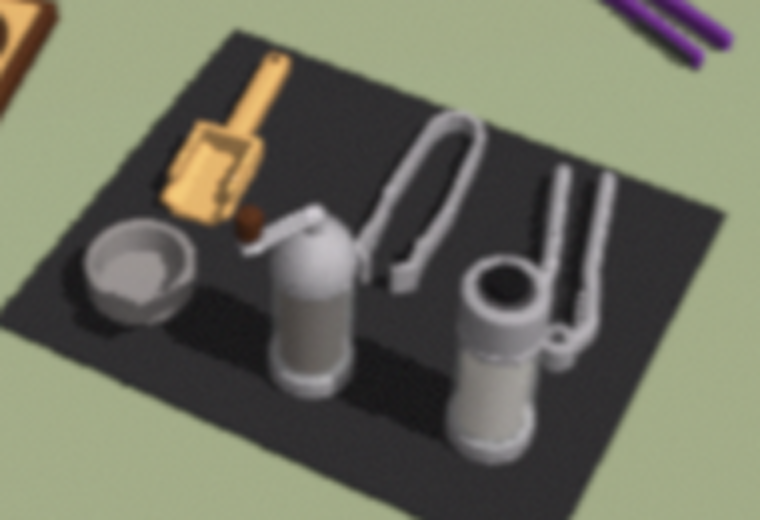

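Confirmed in the crops:
- **Salt mill:** the plain cylinder head with a black button is at top pixel (158,115). The one at (205,120) has the crank, so it stays.
- **Nutcracker:** the grey one with the hinge boss is at (159,151). The shape at (203,180) is the claw-ended tongs, and it stays.
- **Scoop:** its trough points up in the picture.
- **Pockets:** small round (324,141), large round (330,176), long (358,154), scoop-shaped (386,150).

```bash
cat > h.py <<'E'
import numpy as np, cv2
from scipy.spatial.transform import Rotation as R
def ray(uv,K,T,z):
    K=np.array(K);T=np.array(T)
    d=T[:3,:3]@np.array([(uv[0]-K[0,2])/K[0,0],-(uv[1]-K[1,2])/K[1,1],-1])
    return T[:3,3]+d*(z-T[2,3])/d[2]
def proj(p,K,T):
    c=T[:3,:3].T@(np.array(p)-T[:3,3]); return K[0,2]-K[0,0]*c[0]/c[2],K[1,2]+K[1,1]*c[1]/c[2]
def tool_T(s):
    q=s["tool_rot"];T=np.eye(4);T[:3,:3]=R.from_quat([q[1],q[2],q[3],q[0]]).as_matrix();T[:3,3]=s["eef_pos"];return T
def wrist(name=None):
    from workcell import bot,vision
    s=bot.get_state();d=vision.capture("wrist")
    if name: cv2.imwrite(name,d["img"][:,:,::-1])
    return d["img"],d["mtx"],tool_T(s)@d["mount"]
E
python3 - <<'E'
from h import *
from workcell import vision
d=vision.capture("top");K,T=d["mtx"],d["world_from_camera"]
P={}
A=lambda x,y:(x/3+135-.33,y/3+90-.33); B=lambda x,y:((x-425)/3+295-.33,y/3+95-.33)
for n,uv,z in [("mill",A(68,75),135),("dish",A(342,116),34),("nc_h",A(73,182),24),("nc_t",A(104.5,335),21),("sc_f",A(343,188),28),("sc_t",A(350,346),22),("crank",A(205,80),130),
 ("Pmill",B(512,139),15.5),("Pdish",B(531,242),15.5),("c1",B(567,90),15.5),("c2",B(631,82),15.5),("c3",B(664,264),15.5),("c4",B(600,273),15.5),("s_top",B(683,80),15.5),("s_bot",B(715,252),15.5)]:
    P[n]=ray(uv,K,T,z);print(n,P[n].round(1))
def line(a,b,n): v=P[b]-P[a];print(n,"len",np.hypot(*v[:2]).round(1),"ang",np.degrees(np.arctan2(v[1],v[0])).round(1),"mid",((P[a]+P[b])/2).round(1))
line("nc_t","nc_h","nc");line("sc_t","sc_f","scoop");line("s_bot","s_top","spocket");line("c4","c1","c");line("c3","c2","c");line("c4","c2","c")
line("Pdish","Pmill","pp")
w=vision.capture("wrist");print(w["mtx"].tolist(),w["mount"].round(3).tolist())
E
```

```text
mill [617.1 298.7 135. ]
dish [610.1  80.7  34. ]
nc_h [557.2 319.   24. ]
nc_t [421.2 291.7  21. ]
sc_f [546.5  81.1  28. ]
sc_t [406.8  78.1  22. ]
crank [612.9 190.9 130. ]
Pmill [ 577.  -121.8   15.5]
Pdish [ 482.5 -134.6   15.5]
c1 [ 621.7 -174.1   15.5]
c2 [ 628.2 -233.2   15.5]
c3 [ 460.2 -253.1   15.5]
c4 [ 453.3 -195.1   15.5]
s_top [ 629.3 -281.1   15.5]
s_bot [ 470.1 -299.9   15.5]
nc len 138.7 ang 11.4 mid [489.2 305.4  22.5]
scoop len 139.7 ang 1.3 mid [476.6  79.6  25. ]
spocket len 160.3 ang 6.7 mid [ 549.7 -290.5   15.5]
c len 169.7 ang 7.1 mid [ 537.5 -184.6   15.5]
c len 169.2 ang 6.8 mid [ 544.2 -243.2   15.5]
c len 179.0 ang -12.3 mid [ 540.8 -214.1   15.5]
pp len 95.3 ang 7.7 mid [ 529.8 -128.2   15.5]
[[313.5571115780381, 0.0, 257.9157966670204], [0.0, 313.5571115780381, 192.1083942747489], [0.0, 0.0, 1.0]] [[-0.0, 0.957, 0.289, 73.535], [1.0, 0.0, 0.0, 0.244], [0.0, 0.289, -0.957, -142.549], [0.0, 0.0, 0.0, 1.0]]
```

Call:
jog_arm(series=[[[0, 0, 0.023], [3.17, -2.07, 0], 0], [[0, 0, 0.023], [3.17, -2.07, 0], 0], [[0, 0, 0.023], [3.17, -2.07, 0], 0], [[0, 0, 0.023], [3.17, -2.07, 0], 0], [[0, 0, 0.023], [3.17, -2.07, 0], 0], [[0, 0, 0.023], [3.17, -2.07, 0], 0], [[0, 0, 0.023], [3.17, -2.07, 0], 0], [[0, 0, 0.023], [3.17, -2.07, 0], 0], [[0, 0, 0.023], [3.17, -2.07, 0], 0], [[0, 0, 0.023], [3.17, -2.07, 0], 0], [[0, 0, 0.023], [3.17, -2.07, 0], 0], [[0, 0, 0.023], [3.17, -2.07, 0], 0], [[0, 0, 0.023], [3.17, -2.07, 0], 0], [[0, 0, 0.023], [3.17, -2.07, 0], 0], [[0, 0, 0.023], [3.17, -2.07, 0], 0], [[0, 0, 0], [0, 0, 0], 0], [[0, 0, 0], [0, 0, 0], 0]])

```text
t: 2.62
eef_pos: [618.8, 296.5, 230.9]
tool_rot: [-0.0, -0.056, 0.998, 0.0]
wrist_force: [0.5, -0.7, 0.2]
width: 1.001
grasp_force: 0.0
```

Run:
```python
from h import *
from workcell import recognise
i,K,T=wrist("pics/w1.png"); print(T.round(2).tolist())
for z,p in ((130,(617,299)),(136,(617,299))): print(proj([*p,z],K,T))
for n in("salt_mill","nutcracker","crank_mill"): print(n,[(r["centre"].round(1) if hasattr(r["centre"],'round') else r["centre"],r["confidence"]) for r in recognise("wrist",n)])
```

```text
[[-0.11, -0.95, -0.29, 545.8], [0.99, -0.11, -0.03, 288.43], [-0.0, -0.29, 0.96, 373.44], [0.0, 0.0, 0.0, 1.0]]
(np.float64(261.0604369703371), np.float64(190.30925468568063))
(np.float64(261.13272584008325), np.float64(192.45817068459883))
salt_mill [([609.4, 300.3, 123.4], 0.62)]
nutcracker [([504.7, 309.8, 22.2], 0.7)]
crank_mill [([620.7, 195.1, 119.6], 0.9)]
```

View pics/w1.png

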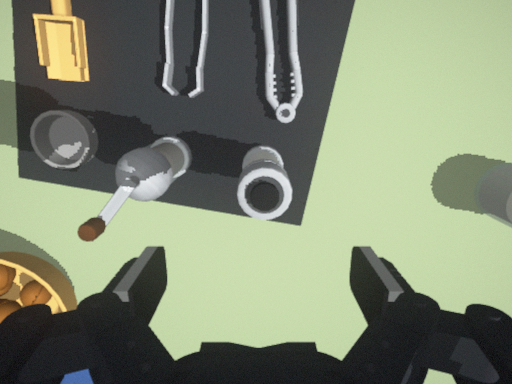

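The salt mill's button is at (264,192), near the predicted (261,190). That puts the mill at about (617.5, 301). Lowering onto its head now.

Call:
jog_arm(series=[[[0, 0, 0], [-0.1, 0.4, -2.5], 0], [[0, 0, 0], [0, 0, -2.8], 0], [[0, 0, 0], [0, 0, -2.8], 0], [[0, 0, 0], [0, 0, -2.8], 0], [[0, 0, 0], [0, 0, -2.6], 0], [[0, 0, 0], [0, 0, -0.7], 0], [[0, 0, 0], [0, 0, 0], 0], [[0, 0, 0], [0, 0, 0], 0]], force=40)

```text
t: 3.48
eef_pos: [616.0, 303.1, 90.1]
tool_rot: [0.0, -0.059, 0.998, 0.0]
wrist_force: [0.4, -0.1, 0.5]
width: 1.0
grasp_force: 0.0
```

Call:
jog_arm(series=[[[0, 0, 0], [0.1, -0.15, -0.2], 0.3], [[0, 0, 0], [0, 0, 0], 0.5], [[0, 0, 0], [0, 0, 0], 0.6], [[0, 0, 0], [0, 0, 0], 0.6], [[0, 0, 0], [0, 0, 0], 0.6], [[0, 0, 0], [0, 0, 0], 0.6], [[0, 0, 0], [0, 0, 0], 0.6], [[0, 0, 0], [0, 0, 0], 0.6]])

```text
t: 4.15
eef_pos: [618.7, 301.4, 89.5]
tool_rot: [0.002, -0.058, 0.998, 0.001]
wrist_force: [-0.7, 0.7, 6.2]
width: 0.539
grasp_force: 41.5
```

Call:
jog_arm(series=[[[0, 0, 0], [0, 0, 1.5], 0.6], [[0, 0, 0], [0, 0, 3], 0.6], [[0, 0, 0], [0, 0, 3.5], 0.6], [[0, 0, 0], [0, 0, 3.5], 0.6], [[0, 0, 0], [0, 0, 3.5], 0.6], [[0, 0, 0], [0, -1.2, 2.5], 0.6], [[0, 0, 0], [-0.2, -2.5, 0], 0.6], [[0, 0, 0], [-0.4, -3.5, 0], 0.6], [[0, 0, 0], [-0.4, -3.8, 0], 0.6], [[0, 0, 0], [-0.4, -3.8, 0], 0.6], [[0, 0, 0], [-0.4, -3.8, 0], 0.6], [[0, 0, 0], [-0.4, -3.8, 0], 0.6], [[0, 0, 0], [-0.4, -3.8, 0], 0.6], [[0, 0, 0], [-0.4, -3.8, 0], 0.6], [[0, 0, 0], [-0.4, -3.8, 0], 0.6], [[0, 0, 0], [-0.4, -3.8, 0], 0.6], [[0, 0, 0], [-0.3, -3, 0], 0.6], [[0, 0, 0], [-0.1, -1.5, 0], 0.6], [[0, 0, 0], [0, 0, 0], 0.6], [[0, 0, 0], [0, 0, 0], 0.6]])

```text
t: 5.82
eef_pos: [574.5, -120.9, 262.1]
tool_rot: [-0.001, -0.057, 0.998, 0.001]
wrist_force: [-0.3, 0.7, -0.8]
width: 0.541
grasp_force: 41.5
```

Run:
```python
from h import *
from workcell import bot,recognise
i,K,T=wrist("pics/w2.png"); s=bot.get_state();print(s["eef_pos"],s["tool_rot"],s["wrist_force"])
for p in ((577,-121.8),(482.5,-134.6),(540.8,-214.1),(549.7,-290.5)): print(p,np.round(proj([*p,15.5],K,T),1))
```

```text
[ 574.67670929 -119.9500684   262.02240401] [-5.04593355e-04 -5.76860953e-02  9.98334464e-01  5.97794788e-04] [-0.24445257  0.81885564 -1.68326437]
(577, -121.8) [256.7 160.5]
(482.5, -134.6) [254.9  80.2]
(540.8, -214.1) [184.5 122.9]
(549.7, -290.5) [121.2 123. ]
```

View pics/w2.png

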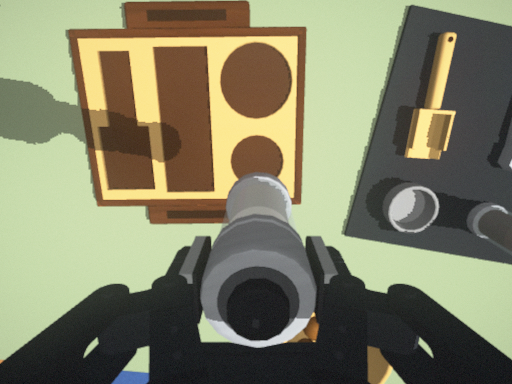

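Picture: the salt mill hangs upright in the gripper. The small pocket shows at (257,160) and the dish pocket at (256,80), both as predicted. Lowering.

Call:
jog_arm(series=[[[0, 0, 0], [0.15, -0.15, -2.5], 0.6], [[0, 0, 0], [0.15, 0, -3.5], 0.6], [[0, 0, 0], [0, 0, -3.5], 0.6], [[0, 0, 0], [0, 0, -3.5], 0.6], [[0, 0, 0], [0, 0, -2], 0.6], [[0, 0, 0], [0, 0, -0.8], 0.6], [[0, 0, 0], [0, 0, -0.3], 0.6], [[0, 0, 0], [0, 0, 0], 0.6], [[0, 0, 0], [0, 0, 0], 0.6]])

```text
t: 6.62
eef_pos: [580.0, -121.7, 103.4]
tool_rot: [0.002, -0.058, 0.998, -0.001]
wrist_force: [0.7, 0.5, -0.2]
width: 0.536
grasp_force: 41.5
```

Call:
jog_arm(series=[[[0, 0, 0], [-0.1, 0, -0.2], 0.6], [[0, 0, 0], [0, 0, -0.2], 0.6], [[0, 0, 0], [0, 0, 0], 0.6], [[0, 0, 0], [0, 0, 0], 0.6]])

```text
t: 6.95
eef_pos: [577.5, -121.9, 97.9]
tool_rot: [0.0, -0.058, 0.998, -0.0]
wrist_force: [1.0, 0.7, -2.3]
width: 0.537
grasp_force: 41.5
```

Call:
jog_arm(series=[[[0, 0, 0], [0, 0, -0.1], 0.6], [[0, 0, 0], [0, 0, -0.05], 0.6], [[0, 0, 0], [0, 0, 0], 0.6], [[0, 0, 0], [0, 0, 0], 0.6]])

```text
t: 7.28
eef_pos: [577.6, -121.9, 96.5]
tool_rot: [0.0, -0.058, 0.998, -0.0]
wrist_force: [-1.9, 0.7, 2.8]
width: 0.541
grasp_force: 41.9
```

Call:
jog_arm(series=[[[0, 0, 0], [0, 0, -0.05], 0.6], [[0, 0, 0], [0, 0, 0], 0.6], [[0, 0, 0], [0, 0, 0], 0.6]])

```text
t: 7.53
eef_pos: [577.7, -121.9, 96.5]
tool_rot: [0.0, -0.058, 0.998, -0.0]
wrist_force: [-2.2, 0.6, 6.6]
width: 0.539
grasp_force: 42.2
```

Call:
jog_arm(series=[[[0, 0, 0], [0, 0, 0], 0.4], [[0, 0, 0], [0, 0, 0], 0.2], [[0, 0, 0], [0, 0, 0], 0], [[0, 0, 0], [0, 0, 0], 0], [[0, 0, 0], [0, 0, 0], 0], [[0, 0, 0], [0, 0, 2], 0], [[0, 0, 0], [0, 0, 3], 0], [[0, 0, 0], [0, 0, 3], 0], [[0, 0, 0], [0, 0, 2], 0], [[0, 0, 0], [0.5, 3.3, 0], 0], [[0, 0, 0], [0.5, 3.4, 0], 0], [[0, 0, 0], [0.5, 3.4, 0], 0], [[0, 0, 0], [0.6, 3.4, 0], 0], [[0, 0, 0], [0.6, 3.4, 0], 0], [[0, 0, 0], [0.6, 3.4, 0], 0], [[0, 0, 0], [0, 0, 0], 0], [[0, 0, 0], [0, 0, 0], 0], [[0, 0, 0], [0, 0, 0], 0]])

```text
t: 9.03
eef_pos: [610.0, 81.1, 195.0]
tool_rot: [-0.0, -0.058, 0.998, -0.0]
wrist_force: [0.5, 0.1, -1.5]
width: 1.003
grasp_force: 0.0
```

Run:
```python
from h import *
from workcell import bot,recognise,vision
i,K,T=wrist("pics/w3.png"); s=bot.get_state();print(s["eef_pos"],s["tool_rot"])
for n,p in (("dish",(610.1,80.7,34)),("sc_f",(546.5,81.1,28)),("sc_t",(406.8,78.1,22))): print(n,np.round(proj(p,K,T),1))
np.savez("w3.npz",K=K,T=T)
print(recognise("wrist","pinch_dish"),recognise("wrist","nut_scoop"))
a=vision.capture("scene")["img"][150:280,70:310,::-1]
o=np.vstack([cv2.resize(a,(512,277)),cv2.resize(i[:,:,::-1],(427,320)).copy() if 0 else np.pad(cv2.resize(i[:,:,::-1],(427,320)),((0,0),(0,85),(0,0)))])
cv2.imwrite("pics/c3.png",o)
```

```text
[609.9991533   80.48105209 195.00560622] [-3.01803371e-04 -5.78753525e-02  9.98323734e-01 -2.73317742e-04]
dish [257.5 174.7]
sc_f [265.7 108.8]
sc_t [282.4 -61.6]
[{'centre': [612.7, 80.1, 11.2], 'confidence': 0.83}, {'centre': [556.5, -111.0, 18.5], 'confidence': 0.49}, {'centre': [508.0, 82.2, 12.1], 'confidence': 0.25}] [{'centre': [512.1, 82.1, 14.1], 'confidence': 0.97}]
```

View pics/c3.png

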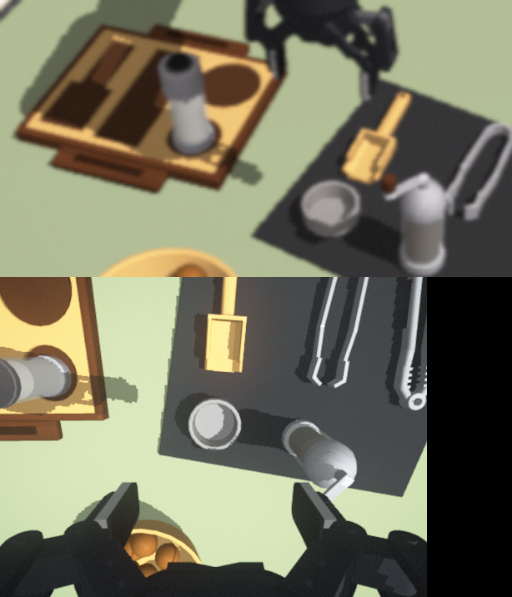

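The salt mill stands in the small pocket (scene crop at (190,120)). The dish is at wrist pixel (258,176), as predicted. Descending to it.

Call:
jog_arm(series=[[[0, 0, 0], [0.1, 0, -2.5], 0], [[0, 0, 0], [0, 0, -3.5], 0], [[0, 0, 0], [0, 0, -3.5], 0], [[0, 0, 0], [0, 0, -3.5], 0], [[0, 0, 0], [0, 0, -3], 0], [[0, 0, 0], [0, 0, -1.8], 0], [[0, 0, 0], [0, 0, -0.8], 0], [[0, 0, 0], [0, 0, 0], 0], [[0, 0, 0], [0, 0, 0], 0], [[0, 0, 0], [0, 0, 0], 0.2], [[0, 0, 0], [0, 0, 0], 0.4], [[0, 0, 0], [0, 0, 0], 0.4], [[0, 0, 0], [0, 0, 0], 0.4], [[0, 0, 0], [0, 0, 0], 0.4], [[0, 0, 0], [0, 0, 0], 0.4]], force=30)

```text
t: 10.48
eef_pos: [613.6, 81.0, 12.3]
tool_rot: [0.002, -0.058, 0.998, -0.0]
wrist_force: [-0.8, -1.8, 6.3]
width: 0.731
grasp_force: 32.9
```

Call:
jog_arm(series=[[[0, 0, 0], [0, 0, 1.5], 0.4], [[0, 0, 0], [0, 0, 2.5], 0.4], [[0, 0, 0], [-1.5, 0, 2], 0.4], [[0, 0, 0], [-3, -1, 0], 0.4], [[0, 0, 0], [-3.3, -1.7, 0], 0.4], [[0, 0, 0], [-3, -2.5, 0], 0.4], [[0, 0, 0], [-2.1, -3, 0], 0.4], [[0, 0, 0], [0, -3.5, 0], 0.4], [[0, 0, 0], [0, -3.5, 0], 0.4], [[0, 0, 0], [0, -3.3, 0], 0.4], [[0, 0, 0], [0, -2.3, 0], 0.4], [[0, 0, 0], [0, -0.8, 0], 0.4], [[0, 0, 0], [0, 0, 0], 0.4], [[0, 0, 0], [0, 0, 0], 0.4], [[0, 0, 0], [0, 0, 0], 0.4]])

```text
t: 11.73
eef_pos: [482.0, -133.5, 69.2]
tool_rot: [-0.0, -0.058, 0.998, 0.0]
wrist_force: [0.8, -0.0, -1.2]
width: 0.727
grasp_force: 33.4
```

Call:
jog_arm(series=[[[0, 0, 0], [0.1, -0.1, -1.5], 0.4], [[0, 0, 0], [0, 0, -1.8], 0.4], [[0, 0, 0], [0, 0, -1], 0.4], [[0, 0, 0], [0, 0, -0.4], 0.4], [[0, 0, 0], [0, 0, 0], 0.4], [[0, 0, 0], [0, 0, 0], 0.4], [[0, 0, 0], [0, 0, 0], 0.4]])

```text
t: 12.32
eef_pos: [484.0, -135.8, 23.1]
tool_rot: [0.001, -0.058, 0.998, -0.0]
wrist_force: [0.8, -1.5, -1.3]
width: 0.73
grasp_force: 33.4
```

Call:
jog_arm(series=[[[0, 0, 0], [-0.1, 0.1, -0.2], 0.4], [[0, 0, 0], [0, 0, -0.1], 0.4], [[0, 0, 0], [0, 0, 0], 0.4], [[0, 0, 0], [0, 0, 0], 0.4], [[0, 0, 0], [0, 0, 0], 0.4]])

```text
t: 12.73
eef_pos: [482.3, -134.9, 19.4]
tool_rot: [0.0, -0.058, 0.998, -0.0]
wrist_force: [0.1, 0.0, -1.0]
width: 0.731
grasp_force: 33.4
```

Call:
jog_arm(series=[[[0, 0, 0], [0, 0, -0.1], 0.4], [[0, 0, 0], [0, 0, -0.1], 0.4], [[0, 0, 0], [0, 0, 0], 0.4], [[0, 0, 0], [0, 0, 0], 0.4]])

```text
t: 13.07
eef_pos: [482.4, -134.9, 19.2]
tool_rot: [-0.001, -0.058, 0.998, 0.0]
wrist_force: [-5.2, 2.0, 12.6]
width: 0.731
grasp_force: 34.4
```

Call:
jog_arm(series=[[[0, 0, 0], [0, 0, 0.1], 0.3], [[0, 0, 0], [0, 0, 0], 0.1], [[0, 0, 0], [0, 0, 0], 0], [[0, 0, 0], [0, 0, 0], 0], [[0, 0, 0], [0, 0, 0], 0], [[0, 0, 0], [0, 0, 2], 0], [[0, 0, 0], [0, 0, 3.5], 0], [[0, 0, 0], [0, 0, 3.5], 0], [[0, 0, 0], [0, 0, 3.5], 0], [[0, 0, 0], [0, 0, 3], 0], [[0, 0, 0.014], [0.2, 2.5, 2], 0], [[0, 0, 0.014], [0.2, 3.8, 0], 0], [[0, 0, 0.014], [0.2, 3.8, 0], 0], [[0, 0, 0.014], [0.2, 3.8, 0], 0], [[0, 0, 0.014], [0.2, 3.8, 0], 0], [[0, 0, 0.014], [0.2, 3.8, 0], 0]])

```text
t: 14.4
eef_pos: [494.0, 81.9, 193.3]
tool_rot: [0.0, -0.1, 0.995, -0.0]
wrist_force: [0.7, 0.4, -0.4]
width: 0.997
grasp_force: 0.0
```

Call:
jog_arm(series=[[[0, 0, 0], [0.2, 3.8, 0], 0], [[0, 0, 0], [0.2, 3.8, 0], 0], [[0, 0, 0], [0.2, 3.8, 0], 0], [[0, 0, 0], [0.2, 3.8, 0], 0], [[0, 0, 0], [0, 3.8, 0], 0], [[0, 0, 0], [0, 2.5, 0], 0], [[0, 0, 0], [0, 1.3, 0], 0], [[0, 0, 0], [0, 0, 0], 0], [[0, 0, 0], [0, 0, 0], 0], [[0, 0, 0], [0, 0, 0], 0]])

```text
t: 15.23
eef_pos: [502.2, 306.8, 192.9]
tool_rot: [-0.0, -0.1, 0.995, -0.001]
wrist_force: [0.4, 0.3, 0.3]
width: 1.0
grasp_force: 0.0
```

Run:
```python
from h import *
from workcell import bot,recognise,vision
i,K,T=wrist("pics/w4.png"); s=bot.get_state();print(s["eef_pos"],s["tool_rot"])
for n,p in (("nch",(557.2,319,24)),("nct",(421.2,291.7,21)),("grasp",(502,308,21))): print(n,np.round(proj(p,K,T),1))
np.savez("w4.npz",K=K,T=T)
a=vision.capture("scene")["img"][150:280,70:310,::-1]
o=np.vstack([cv2.resize(a,(300,162)),np.zeros((3,300,3),np.uint8)])
o=np.hstack([np.vstack([o,np.zeros((384-165,300,3),np.uint8)]),i[:,70:512,::-1]])
cv2.imwrite("pics/c4.png",o)
```

```text
[502.2681491  306.56339889 192.98084256] [-3.72747174e-04 -9.91448444e-02  9.95072825e-01 -4.82699054e-04]
nch [259.  224.2]
nct [259.3  87.8]
grasp [259.2 172.2]
```

View pics/c4.png

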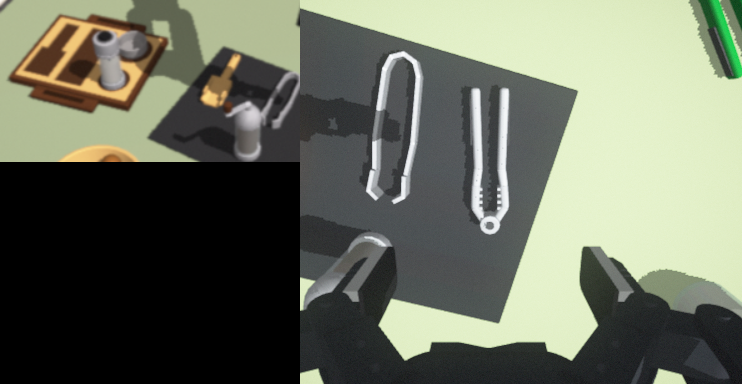

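The dish sits in its pocket. In the wrist view the nutcracker's hinge is at (260,225) and its tail at (260,88), within 1 px of prediction. Descending with the jaw partly shut to clear the tongs.

Call:
jog_arm(series=[[[0, 0, 0], [0, 0.1, -2.5], 0.3], [[0, 0, 0], [0, 0, -3.5], 0.35], [[0, 0, 0], [0, 0, -3.5], 0.35], [[0, 0, 0], [0, 0, -3.5], 0.35], [[0, 0, 0], [0, 0, -2.6], 0.35], [[0, 0, 0], [0, 0, -1.7], 0.35], [[0, 0, 0], [0, 0, -0.8], 0.35], [[0, 0, 0], [0, 0, 0], 0.35], [[0, 0, 0], [0, 0, 0], 0.35], [[0, 0, 0], [0, 0, 0], 0.55], [[0, 0, 0], [0, 0, 0], 0.75], [[0, 0, 0], [0, 0, 0], 0.75], [[0, 0, 0], [0, 0, 0], 0.75], [[0, 0, 0], [0, 0, 0], 0.75], [[0, 0, 0], [0, 0, 0], 0.75]], force=45)

```text
t: 16.58
eef_pos: [504.3, 309.7, 15.0]
tool_rot: [0.002, -0.1, 0.995, 0.0]
wrist_force: [-0.3, -2.0, 6.8]
width: 0.397
grasp_force: 44.1
```

Call:
jog_arm(series=[[[0, 0, 0], [0, 0, 0], 0.5], [[0, 0, 0], [0, 0, -0.3], 0.45], [[0, 0, 0], [0, 0, 0], 0.45], [[0, 0, 0], [0, 0, 0], 0.6], [[0, 0, 0], [0, 0, 0], 0.75], [[0, 0, 0], [0, 0, 0], 0.75], [[0, 0, 0], [0, 0, 0], 0.75], [[0, 0, 0], [0, 0, 0], 0.75], [[0, 0, 0], [0, 0, 0], 0.75]])

```text
t: 17.33
eef_pos: [502.1, 309.4, 9.3]
tool_rot: [-0.0, -0.1, 0.995, 0.0]
wrist_force: [-0.2, 0.8, 2.1]
width: 0.401
grasp_force: 44.4
```

Call:
jog_arm(series=[[[0, 0, 0], [0, 0, 0], 0.5], [[0, 0, 0], [0, 0, 0.2], 0.5], [[0, 0, 0], [0, 0, 0], 0.5], [[0, 0, 0], [0, 0, 0], 0.6], [[0, 0, 0], [0, 0, 0], 0.75], [[0, 0, 0], [0, 0, 0], 0.75], [[0, 0, 0], [0, 0, 0], 0.75], [[0, 0, 0], [0, 0, 0], 0.75], [[0, 0, 0], [0, 0, 0], 0.75]])

```text
t: 18.08
eef_pos: [502.6, 309.3, 11.9]
tool_rot: [0.0, -0.1, 0.995, 0.0]
wrist_force: [-1.4, -1.4, 5.4]
width: 0.396
grasp_force: 44.2
```

Call:
jog_arm(series=[[[0, 0, 0], [0, 0, 1], 0.75], [[0, 0, 0], [0, 0, 2.5], 0.75], [[0, 0, 0], [0, 0, 3.5], 0.75], [[0, 0, 0], [0, 0, 3.5], 0.75], [[0, 0, 0], [0, 0, 3.5], 0.75], [[0, 0, 0], [0, 0, 2], 0.75], [[0, 0, 0], [0, -1.5, 1], 0.75], [[0, 0, -0.007], [0.3, -3, 0], 0.75], [[0, 0, -0.007], [0.3, -3.8, 0], 0.75], [[0, 0, -0.007], [0.3, -3.8, 0], 0.75], [[0, 0, -0.007], [0.4, -3.8, 0], 0.75], [[0, 0, -0.007], [0.4, -3.8, 0], 0.75], [[0, 0, -0.007], [0.4, -3.8, 0], 0.75], [[0, 0, -0.007], [0.4, -3.8, 0], 0.75], [[0, 0, -0.007], [0.4, -3.8, 0], 0.75], [[0, 0, -0.007], [0.4, -3.8, 0], 0.75], [[0, 0, -0.007], [0.4, -3.8, 0], 0.75], [[0, 0, -0.007], [0.4, -3.8, 0], 0.75], [[0, 0, 0], [0.4, -3.8, 0], 0.75]])

```text
t: 19.67
eef_pos: [546.5, -155.4, 180.8]
tool_rot: [-0.0, -0.061, 0.998, 0.0]
wrist_force: [0.5, 0.2, -0.9]
width: 0.4
grasp_force: 44.7
```

Call:
jog_arm(series=[[[0, 0, 0], [0, -3.2, 0], 0.75], [[0, 0, 0], [0, -2, 0], 0.75], [[0, 0, 0], [0, -0.8, 0], 0.75], [[0, 0, 0], [0, 0, 0], 0.75], [[0, 0, 0], [0, 0, 0], 0.75], [[0, 0, 0], [0, 0, 0], 0.75]])

```text
t: 20.17
eef_pos: [546.9, -212.1, 180.9]
tool_rot: [-0.0, -0.062, 0.998, 0.001]
wrist_force: [0.7, 0.3, -2.5]
width: 0.4
grasp_force: 44.7
```

Run:
```python
from h import *
from workcell import bot
i,K,T=wrist("pics/w5.png"); s=bot.get_state();print(s["eef_pos"],s["tool_rot"])
print(np.round(proj((540.8,-214.1,15.5),K,T),1))
```

```text
[ 547.05519669 -211.94589071  180.95856786] [-3.25948206e-04 -6.24619056e-02  9.98047164e-01  5.11716774e-04]
[256.3 167.4]
```

View pics/w5.png

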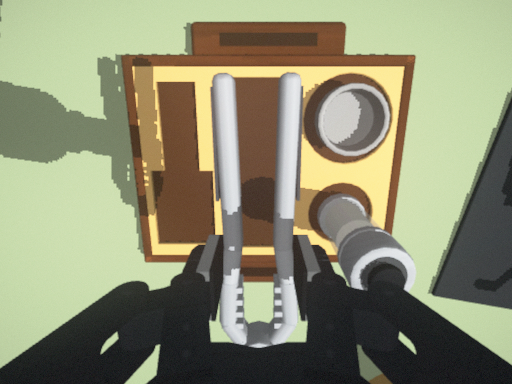

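The nutcracker hangs parallel over the long pocket (centre near (257,167)), clear of the mill and the dish. Lowering.

Call:
jog_arm(series=[[[0, 0, 0], [0.15, -0.1, -2.5], 0.75], [[0, 0, 0], [0, 0, -3.5], 0.75], [[0, 0, 0], [0, 0, -3.5], 0.75], [[0, 0, 0], [0, 0, -3], 0.75], [[0, 0, 0], [0, 0, -2], 0.75], [[0, 0, 0], [0, 0, -1], 0.75], [[0, 0, 0], [0, 0, -0.2], 0.75], [[0, 0, 0], [0, 0, 0], 0.75], [[0, 0, 0], [0, 0, 0], 0.75], [[0, 0, 0], [0, 0, 0], 0.75]])

```text
t: 21.05
eef_pos: [550.7, -215.5, 26.7]
tool_rot: [0.002, -0.062, 0.998, -0.001]
wrist_force: [0.8, -0.1, -1.0]
width: 0.398
grasp_force: 44.7
```

Call:
jog_arm(series=[[[0, 0, 0], [0, 0, -0.15], 0.75], [[0, 0, 0], [0, 0, -0.15], 0.75], [[0, 0, 0], [0, 0, 0], 0.75], [[0, 0, 0], [0, 0, 0], 0.75]])

```text
t: 21.38
eef_pos: [548.8, -214.9, 21.6]
tool_rot: [0.0, -0.061, 0.998, -0.0]
wrist_force: [0.3, 0.2, -2.1]
width: 0.402
grasp_force: 44.7
```

Call:
jog_arm(series=[[[0, 0, 0], [0, 0.1, -0.15], 0.75], [[0, 0, 0], [0, 0, -0.1], 0.75], [[0, 0, 0], [0, 0, 0], 0.75], [[0, 0, 0], [0, 0, 0], 0.75]])

```text
t: 21.72
eef_pos: [548.8, -213.7, 18.9]
tool_rot: [-0.0, -0.062, 0.998, 0.0]
wrist_force: [-0.4, 0.9, 0.8]
width: 0.398
grasp_force: 44.9
```

Call:
jog_arm(series=[[[0, 0, 0], [0, 0, -0.1], 0.75], [[0, 0, 0], [0, 0, 0], 0.75], [[0, 0, 0], [0, 0, 0], 0.75]])

```text
t: 21.97
eef_pos: [548.8, -213.7, 18.9]
tool_rot: [-0.0, -0.062, 0.998, 0.0]
wrist_force: [-2.6, 1.7, 6.2]
width: 0.399
grasp_force: 45.7
```

Call:
jog_arm(series=[[[0, 0, 0], [0, 0, 0.1], 0.5], [[0, 0, 0], [0, 0, 0], 0.45], [[0, 0, 0], [0, 0, 0], 0.4], [[0, 0, 0], [0, 0, 1], 0.4], [[0, 0, 0], [0, 0, 3], 0.4], [[0, 0, 0], [0, 0, 3.5], 0.4], [[0, 0, 0], [0, 0, 3.5], 0.4], [[0, 0, 0], [0, 0, 3.5], 0.4], [[0, 0, 0], [0, 0, 3], 0.4], [[0, 0, -0.0125], [-0.9, 3.5, 0], 0.5], [[0, 0, -0.0125], [-0.9, 3.7, 0], 0.5], [[0, 0, -0.0125], [-0.9, 3.7, 0], 0.5], [[0, 0, -0.0125], [-0.9, 3.7, 0], 0.5], [[0, 0, -0.0125], [-1, 3.7, 0], 0.5], [[0, 0, -0.0125], [-1, 3.7, 0], 0.5], [[0, 0, -0.0125], [-1, 3.7, 0], 0.5], [[0, 0, -0.0125], [-0.8, 2.5, 0], 0.5], [[0, 0, 0], [0, 1.1, 0], 0.5], [[0, 0, 0], [0, 0, 0], 0.5], [[0, 0, 0], [0, 0, 0], 0.5]])

```text
t: 23.63
eef_pos: [475.3, 79.0, 194.3]
tool_rot: [0.001, -0.012, 1.0, -0.0]
wrist_force: [0.5, -0.5, 0.3]
width: 0.499
grasp_force: 0.0
```

Run:
```python
from h import *
from workcell import bot,recognise,vision
i,K,T=wrist("pics/w6.png"); s=bot.get_state();print(s["eef_pos"],s["tool_rot"])
for n,p in (("scf",(549,81.1,28)),("sct",(406.8,78.1,22)),("grasp",(474.5,79.7,22))): print(n,np.round(proj(p,K,T),1))
a=vision.capture("top")["img"][95:215,295:415,::-1]
o=np.hstack([cv2.resize(a,(384,384)),i[:,100:500,::-1]])
cv2.imwrite("pics/c6.png",o)
```

```text
[475.40646077  78.38812845 194.21282466] [ 4.92820737e-04 -1.16774053e-02  9.99931584e-01 -4.72649638e-04]
scf [258.2 239.7]
sct [258.8 102.5]
grasp [258.7 171. ]
```

View pics/c6.png

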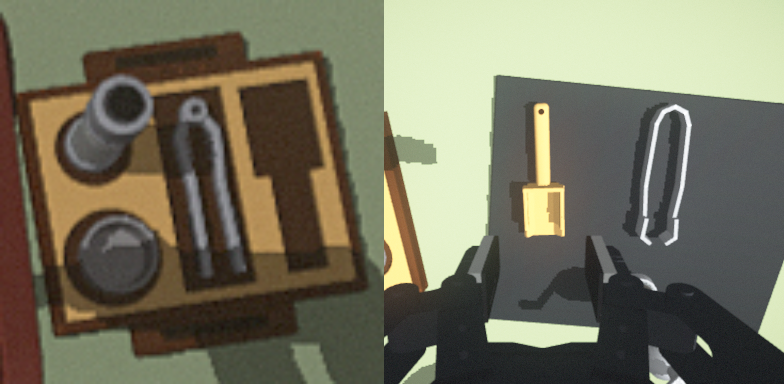

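The nutcracker lies in its pocket. The scoop's axis is on the gripper line: tail (257,103), trough joint (258,185), front (259,237). Descending onto the handle.

Call:
jog_arm(series=[[[0, 0, 0], [-0.1, 0.05, -2.5], 0.6], [[0, 0, 0], [0, 0, -3.5], 0.65], [[0, 0, 0], [0, 0, -3.5], 0.65], [[0, 0, 0], [0, 0, -3.5], 0.65], [[0, 0, 0], [0, 0, -2.6], 0.65], [[0, 0, 0], [0, 0, -1.7], 0.65], [[0, 0, 0], [0, 0, -0.9], 0.65], [[0, 0, 0], [0, 0, 0], 0.65], [[0, 0, 0], [0, 0, 0], 0.65], [[0, 0, 0], [0, 0, 0], 0.65], [[0, 0, 0], [0, 0, 0], 0.8], [[0, 0, 0], [0, 0, 0], 0.95], [[0, 0, 0], [0, 0, 0], 0.95], [[0, 0, 0], [0, 0, 0], 0.95], [[0, 0, 0], [0, 0, 0], 0.95], [[0, 0, 0], [0, 0, 0], 0.95]], force=30)

```text
t: 25.07
eef_pos: [475.7, 79.6, 13.6]
tool_rot: [0.002, -0.012, 1.0, -0.0]
wrist_force: [-0.6, -1.3, 6.3]
width: 0.161
grasp_force: 31.2
```

Call:
jog_arm(series=[[[0, 0, 0], [0, 0, 1], 0.95], [[0, 0, 0], [0, 0, 2.5], 0.95], [[0, 0, 0], [0, 0, 3.5], 0.95], [[0, 0, 0], [0, 0, 3.5], 0.95], [[0, 0, 0], [0, 0, 3.5], 0.95], [[0, 0, 0], [0, 0, 2.5], 0.95], [[0, 0, 0.01], [0.6, -2, 0.5], 0.95], [[0, 0, 0.01], [0.7, -3.5, 0], 0.95], [[0, 0, 0.01], [0.7, -3.7, 0], 0.95], [[0, 0, 0.01], [0.7, -3.7, 0], 0.95], [[0, 0, 0.01], [0.7, -3.7, 0], 0.95], [[0, 0, 0.01], [0.7, -3.7, 0], 0.95], [[0, 0, 0.01], [0.7, -3.7, 0], 0.95], [[0, 0, 0.01], [0.7, -3.7, 0], 0.95], [[0, 0, 0.01], [0.7, -3.7, 0], 0.95], [[0, 0, 0.01], [0.7, -3, 0], 0.95], [[0, 0, 0], [0.3, -2, 0], 0.95], [[0, 0, 0], [0, -0.6, 0], 0.95], [[0, 0, 0], [0, 0, 0], 0.95], [[0, 0, 0], [0, 0, 0], 0.95]])

```text
t: 26.73
eef_pos: [545.2, -289.3, 181.6]
tool_rot: [-0.0, -0.061, 0.998, 0.001]
wrist_force: [0.6, 0.1, -1.7]
width: 0.168
grasp_force: 30.4
```

Run:
```python
from h import *
from workcell import bot
i,K,T=wrist("pics/w7.png"); s=bot.get_state();print(s["eef_pos"],s["tool_rot"],s["q"].round(2))
for p in((629.3,-281.1,15.5),(470.1,-299.9,15.5)):print(np.round(proj(p,K,T),1))
```

```text
[ 545.22479466 -288.70130716  181.54570972] [-4.44366562e-04 -6.18816172e-02  9.98083087e-01  7.86647937e-04] [-0.6   0.25  1.68  0.    1.22 -2.3 ]
[255.6 249.2]
[256.1  94.9]
```

View pics/w7.png

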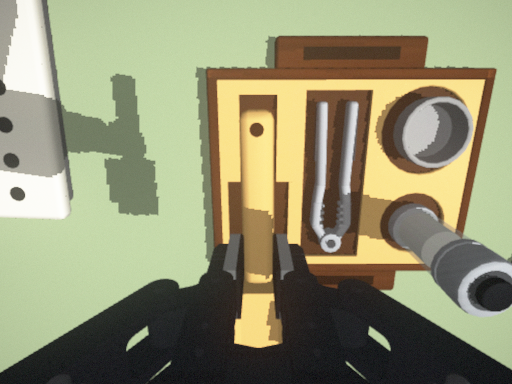

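The scoop hangs over its pocket. The pocket's handle end is at (258,95) and its shoulder at (259,182), in line with the scoop. Lowering.

Call:
jog_arm(series=[[[0, 0, 0], [0.2, 0, -2.5], 0.95], [[0, 0, 0], [0, 0, -3.5], 0.95], [[0, 0, 0], [0, 0, -3.5], 0.95], [[0, 0, 0], [0, 0, -3], 0.95], [[0, 0, 0], [0, 0, -2], 0.95], [[0, 0, 0], [0, 0, -1], 0.95], [[0, 0, 0], [0, 0, -0.1], 0.95], [[0, 0, 0], [0, 0, 0], 0.95], [[0, 0, 0], [0, 0, 0], 0.95], [[0, 0, 0], [0, 0, 0], 0.95], [[0, 0, 0], [0, 0, 0], 0.95]])

```text
t: 27.7
eef_pos: [549.2, -291.2, 28.0]
tool_rot: [0.002, -0.062, 0.998, -0.001]
wrist_force: [0.8, -0.2, -0.8]
width: 0.167
grasp_force: 30.4
```

Call:
jog_arm(series=[[[0, 0, 0], [0, 0, -0.15], 0.95], [[0, 0, 0], [0, 0, -0.15], 0.95], [[0, 0, 0], [0, 0, 0], 0.95], [[0, 0, 0], [0, 0, 0], 0.95]])

```text
t: 28.03
eef_pos: [547.5, -290.2, 22.7]
tool_rot: [-0.0, -0.061, 0.998, 0.0]
wrist_force: [0.2, -0.2, -0.9]
width: 0.167
grasp_force: 30.4
```

Call:
jog_arm(series=[[[0, 0, 0], [0, 0, -0.1], 0.95], [[0, 0, 0], [0, 0, -0.1], 0.95], [[0, 0, 0], [0, 0, 0], 0.95], [[0, 0, 0], [0, 0, 0], 0.95]])

```text
t: 28.37
eef_pos: [547.8, -290.4, 20.8]
tool_rot: [0.0, -0.062, 0.998, -0.0]
wrist_force: [1.1, 0.5, 0.4]
width: 0.166
grasp_force: 30.5
```

Call:
jog_arm(series=[[[0, 0, 0], [0, 0, -0.1], 0.95], [[0, 0, 0], [0, 0, 0], 0.95], [[0, 0, 0], [0, 0, 0], 0.95]])

```text
t: 28.62
eef_pos: [547.8, -290.4, 20.7]
tool_rot: [-0.0, -0.062, 0.998, 0.0]
wrist_force: [-2.6, 1.3, 4.7]
width: 0.164
grasp_force: 31.1
```

Contact came at the expected 20.7 mm. Releasing, rising and looking.

Call:
jog_arm(series=[[[0, 0, 0], [0, 0, 0.1], 0.8], [[0, 0, 0], [0, 0, 0], 0.7], [[0, 0, 0], [0, 0, 0], 0.6], [[0, 0, 0], [0, 0, 0.5], 0.6], [[0, 0, 0], [0, 0, 2], 0.6], [[0, 0, 0], [0, 0, 3.5], 0.6], [[0, 0, 0], [0, 0, 3.5], 0.6], [[0, 0, 0], [0, 0, 3.5], 0.6], [[0, 0, 0], [0, 0, 3.5], 0.6], [[0, 0, 0], [-3, 0, 2], 0.6], [[0, 0, 0], [-3.5, 0, 0], 0.6], [[0, 0, 0], [-3.5, 0, 0], 0.6], [[0, 0, 0], [-2, 0, 0], 0.6], [[0, 0, 0], [0, 0, 0], 0.6], [[0, 0, 0], [0, 0, 0], 0.6]])

```text
t: 29.87
eef_pos: [427.2, -290.3, 206.1]
tool_rot: [0.0, -0.061, 0.998, -0.0]
wrist_force: [0.8, -0.1, -0.1]
width: 0.401
grasp_force: 0.0
```

Run:
```python
from h import *
from workcell import vision
a=vision.capture("top")["img"][90:215,135:415,::-1]; c=vision.capture("scene")["img"][130:310,60:390,::-1]
a=cv2.resize(a,(620,277),interpolation=2); c=cv2.resize(c,(564,308),interpolation=2)
cv2.imwrite("pics/c8.png",np.vstack([a,np.pad(c,((0,0),(0,56),(0,0)))]))
```

```text
(no output)
```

View pics/c8.png

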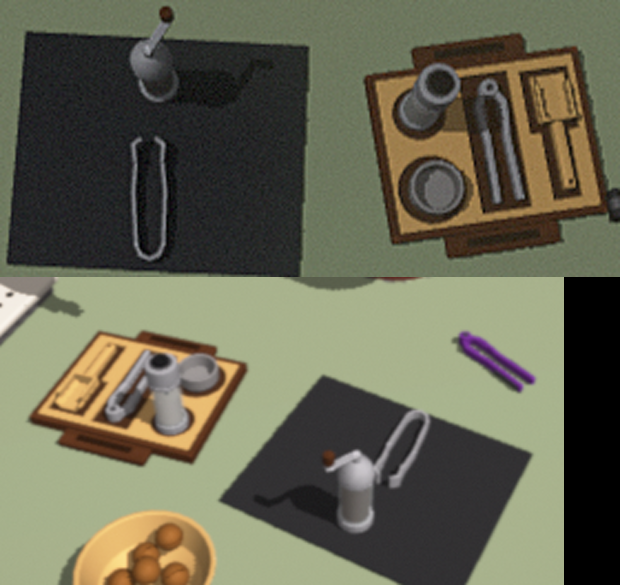

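All four things lie in their pockets, with dark cork showing around each one. The crank mill and tongs are still on the slate where they were. Handing in.

```bash
python3 -c "
from workcell import bot
print(bot.sign_off())"
```

```text
the job is handed in; nothing more can be done
None
```

The nut tray is laid up and handed in at about 30 s: the salt mill, pinch dish, nutcracker and scoop each sit in their own pocket, set down in that order, and I left the crank mill and tongs untouched on the slate.

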